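# Stand the jar on the turntable that runs freely

## Task

One of the two wooden condiment turntables on the counter has a bearing that binds, though they look the same. Push each of them round by its blue knob, a tenth of a turn or so, to find out which one runs on freely and which one drags and stops dead; only then stand the lever-top jar upright in the middle of the free-running one, and let go.

Things in the scene. Friction and masses are not known exactly. Their poses are not given: they have to be found in the camera images.
- disc_1 (a joint): turn of turntable 1 in rad about its vertical axis, growing counterclockwise seen from above, 0 at the start, no stops (counts on past a full turn). It is not told which turntable, nor which side, is the free one. Free: the knob pushes away with under 1 N, and after a push at 0.2 m/s the disc coasts on for a second or more, over half a radian
- disc_2 (a joint): turn of turntable 2, same meaning; the two look exactly alike. Binding (one of the two): the knob needs about 2 N all the way and the disc stops as soon as the push ends
- disc_1_top (a point): centre of the upper face of turntable 1, on its axis, 30 mm above the counter; its x axis points to the knob. A wooden disc 200 mm across, 15 mm thick, with a lighter inlay 110 mm across, on a fixed black foot that does not slide, with one upright blue knob
- disc_2_top (a point): centre of the upper face of turntable 2, likewise
- disc_1_knob (a point): blue knob of turntable 1, 16 mm across and 36 mm tall, upright on the disc near its rim: a point on the knob's centre line, 20 mm above the disc's face, 16 mm below the knob's top, 85 mm from the turntable's axis
- disc_2_knob (a point): blue knob of turntable 2, likewise
- jar_mid (a point): lever-top jar of green glass with an orange seal, a white lid and a steel wire clip, 56 mm across and 80 mm tall, straight-sided up to 56 mm, about 0.3 kg, standing upright on the counter beyond the turntables; this point is its centre, 40 mm above its underside; z points to its lid
Things that resemble listed ones, but are neither listed nor needed, are in the scene too. There is more than one size of the part that bears jar_mid; the job needs the larger.

How it is judged:
By the outcome, as a careful person would: the job done as asked, in the order asked, and still so for the second after the job is handed in, with the robot touching nothing.
It also fails if it takes over 64 s, if anything falls off the work surface, if the arm or the gripper's body presses on something with over 40 N, if the wrist force passes 120 N, or if a joint passes its speed limit or range.

## Robot

A 6-joint arm with a two-finger parallel gripper is mounted at the origin on the work surface. World frame = base frame: x ahead of the robot, y to its left, z up, the work surface at z = 0. Lengths are in m, angles in degrees, forces in N, time in s.
With the tool pointing down it reaches from about 0.4 to 0.825 m from the base axis. Payload 7 kg.
Tool frame: the origin (TCP) lies midway between the tips of the shut fingers; the grasp point (between the pads) lies 19 mm behind it; z points along the fingers, y is the direction in which the jaws open and shut (so a half turn about z gives the same grasp; the last joint's range is limited). The gripper opens to 88 mm and grips with 3 to 60 N. Pads are 19 mm wide; open, the fingers measure 130 mm over their backs; the gripper's body (78 mm by 193 mm) begins 47 mm behind the grasp point.
Start: joints at [-51.904, 20.546, 0.682, 0, -70.136, -16.507], TCP at [0.248, -0.628, 0.227] pointing down, gripper open.
Joint ranges: [-176.03, 176.03], [-82.01, 121.73], [-58.28, 71.71], [-173.87, 95.51], [-174.79, -0.11], [-173.66, 173.66]. Speed limits (degrees/s): [136.94, 136.94, 172.46, 180, 180, 180].

## Interface

Orientations are given as a 3x3 rotation matrix whose columns are the frame's x, y, z axes.
In Python, from rig import robot gives the robot as it stands. Calls block until the motion is done:
- robot.goto(position, orientation): joint-space move of the TCP to a pose.
- robot.servo_line(position, ori=None, speed=0.15): straight line of the TCP; ori=None keeps the orientation; speed is the mean speed in m/s.
- robot.movej(angles): joint-space move.
- robot.move_gripper(opening): opening from 0.0 (shut) to 1.0 (fully open); the grip force is fixed at half the most; returns when the fingers have stopped.
- robot.dwell(seconds).
- robot.ik(position, orientation): joint angles nearest the present ones, or None.
- robot.grab_frame(name): name is "side" or "top"; returns (picture, depth): 384x512x3 uint8, red, green, blue; 384x512 float32, m along the optical axis (not along the pixel's ray), 0 where there is no reading.
- robot.camera_info(name): a dict with "vfov" (degrees; the focal length in pixels is half the picture's height over the tangent of half this angle, whatever the lens; pixels are square), "cx", "cy" (the principal point, pixels), "view" (4x4, takes a point from world to camera coordinates). Camera axes: x right, y down, z forward; pixel columns grow to the right and rows downward; lengths in m; the calibration is good to about 2 mm. A picture is of the moment at which its call begins. camera_info takes no time and is no camera call.
A pose or a line that the arm cannot do raises robot.Unreachable and nothing moves.
- robot.job_done(): hands the job in, once; it reports no verdict.
Readings, each from a call of its own:
- robot.read_t(): time.
- robot.read_qpos(): joint angles.
- robot.read_qvel(): joint speeds.
- robot.read_effort(): joint torques, N m.
- robot.read_position(): TCP position.
- robot.read_tcp_rot(): TCP orientation.
- robot.read_force(): force on the tool from outside, world axes, zero at the start.
- robot.read_ft_torque(): the same for the moment, N m.
- robot.read_grip_width(): opening from 0.0 (shut) to 1.0 (fully open).
Only numpy, scipy, OpenCV 4.12 (cv2) and the standard library are available. Lean on these libraries where they do the work, as an engineer would, in place of code of your own. Each camera call takes 0.05 s, during which the arm holds its last target.

## Working session

There is one attempt and no reset: what is moved stays moved. The work goes in short steps, each a Python script; the robot and the scene stay as the last script left them, time stands still between calls to the robot, and variables do not carry over. Pictures are saved under pics/ and viewed, and the job is handed in when it is done.

```bash
mkdir -p pics; ls; cat > h.py <<'E'
import numpy as np, cv2
from rig import robot
def cam(n):
    c=robot.camera_info(n); f=192/np.tan(np.radians(c["vfov"])/2)
    return f,c["cx"],c["cy"],np.array(c["view"])
def grab(n,save=None):
    p,d=robot.grab_frame(n)
    if save: cv2.imwrite("pics/"+save,cv2.cvtColor(p,cv2.COLOR_RGB2BGR))
    return p,d
def unproj(n,d):
    f,cx,cy,V=cam(n); v,u=np.mgrid[0:384,0:512]
    P=np.stack([(u-cx)/f*d,(v-cy)/f*d,d,np.ones_like(d)],-1)
    W=P@np.linalg.inv(V).T
    W=W[...,:3]; W[d==0]=np.nan
    return W
E
python3 - <<'E'
from h import *
print(robot.read_t())
for n in("side","top"):
    p,d=grab(n,n+"0.png"); np.savez("pics/%s0.npz"%n,p=p,d=d); print(n,robot.camera_info(n))
print(robot.read_t())
E
```

```text
pics
0.0
side {'vfov': 45.37668492208982, 'cx': 250.73711690321065, 'cy': 187.48611969912622, 'view': array([[-0.9920491 , -0.12471788, -0.01685339,  0.54302158],
       [-0.07855154,  0.71824816, -0.69133873,  0.08462194],
       [ 0.09832722, -0.6845181 , -0.72233422,  0.91539621],
       [ 0.        ,  0.        ,  0.        ,  1.        ]])}
top {'vfov': 45.770446859879826, 'cx': 256.3515457402684, 'cy': 190.00157857369447, 'view': array([[ 0.00213064, -0.99947226, -0.03241393,  0.04438664],
       [-0.9840937 ,  0.0036623 , -0.17761243,  0.56917519],
       [ 0.17763741,  0.03227677, -0.98356655,  0.91209238],
       [ 0.        ,  0.        ,  0.        ,  1.        ]])}
0.1
```

View pics/side0.png

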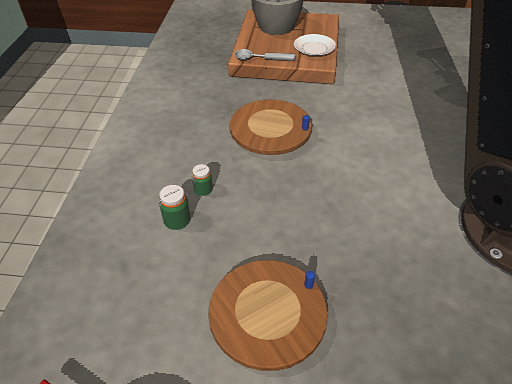

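View pics/top0.png

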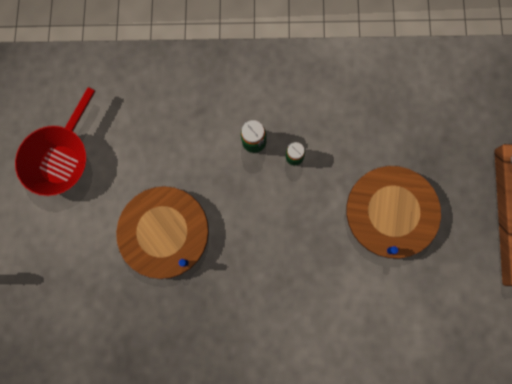

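The side and top views show the following:
- **Turntables:** in the top view, one is at (163,231) with its knob at (184,263), the other at (394,211) with its knob at (393,251).
- **Jars:** the larger is at top (253,133) and side (174,207). The smaller is at top (295,153) and side (202,180). The larger one fits the description.

Next I'll measure them.

```bash
cat >> h.py <<'E'
def circ(P):
    A=np.c_[2*P,np.ones(len(P))]; s=np.linalg.lstsq(A,(P**2).sum(1),rcond=None)[0]
    return s[:2],np.sqrt(s[2]+s[:2]@s[:2])
def measure(n,p,d,verbose=True):
    W=unproj(n,d); hsv=cv2.cvtColor(p,cv2.COLOR_RGB2HSV); H,S,Vv=[hsv[...,i].astype(int) for i in range(3)]
    z=W[...,2]; out={}
    def comps(m,name,amin):
        k,l,st,c=cv2.connectedComponentsWithStats(m.astype(np.uint8))
        r=[]
        for i in range(1,k):
            if st[i,4]>=amin:
                pts=W[l==i]; r.append(pts)
                hi=pts[:,2]
                if verbose: print(n,name,'px',c[i].round(),'n',st[i,4],'med',np.nanmedian(pts,0).round(4),'min',np.nanmin(pts,0).round(3),'max',np.nanmax(pts,0).round(3))
        return r
    out['blue']=comps((H>108)&(H<130)&(S>120)&(Vv>60)&(z>.02),'blue',12)
    disc=comps((abs(z-.03)<.006)&(S>80)&(H<25),'disc',1000)
    for D in disc:
        h=cv2.convexHull(D[:,:2].astype(np.float32))[:,0]; print('  hullcirc',cv2.minEnclosingCircle(h), circ(h.astype(float)))
    out['disc']=disc
    out['green']=comps((H>40)&(H<95)&(S>60),'green',20)
    out['lid']=comps((S<60)&(Vv>120)&(z>.04)&(z<.11),'lid',30)
    return out
E
python3 - <<'E'
from h import *
for n in("side","top"):
    a=np.load("pics/%s0.npz"%n); measure(n,a['p'],a['d'])
a=cv2.imread("pics/side0.png")[140:250,130:250]
b=cv2.imread("pics/top0.png")[100:180,220:340]
cv2.imwrite("pics/crop0.png",np.vstack([cv2.resize(a,None,fx=3,fy=3),cv2.resize(b,None,fx=3,fy=3)]))
E
```

```text
side blue px [305. 122.] n 81 med [ 0.4461 -0.2306  0.0548] min [ 0.439 -0.243  0.032] max [ 0.453 -0.226  0.069]
side blue px [309. 279.] n 134 med [0.421  0.201  0.0612] min [0.414 0.188 0.032] max [0.428 0.204 0.069]
side disc px [269. 126.] n 3328 med [ 0.5319 -0.2351  0.0311] min [ 0.432 -0.346  0.024] max [ 0.629 -0.147  0.036]
side disc px [267. 315.] n 10083 med [0.4872 0.2599 0.0314] min [0.389 0.149 0.024] max [0.587 0.348 0.036]
  hullcirc ((0.5332068800926208, -0.246543750166893), 0.10222123563289642) (array([ 0.53068216, -0.24690767]), np.float64(0.09944692916764843))
  hullcirc ((0.4874303936958313, 0.24818219244480133), 0.10060633718967438) (array([0.48787136, 0.24862151]), np.float64(0.09955437459954908))
side green px [203. 186.] n 285 med [ 0.6525 -0.0232  0.0269] min [ 0.638 -0.047  0.001] max [ 0.676 -0.018  0.05 ]
side green px [176. 216.] n 598 med [0.6852 0.074  0.0382] min [0.667 0.043 0.002] max [0.717 0.081 0.067]
side lid px [314.  44.] n 690 med [ 0.4357 -0.5942  0.0559] min [ 0.376 -0.645  0.045] max [ 0.495 -0.521  0.067]
side lid px [263.  54.] n 306 me
[... 764 characters left out ...]
434021, -0.24761879444122314), 0.09984149783849716) (array([ 0.52634425, -0.24765144]), np.float64(0.09916368156661674))
  hullcirc ((0.48280298709869385, 0.24851210415363312), 0.0999981239438057) (array([0.48279602, 0.24813416]), np.float64(0.09925178591696426))
top green px [253. 146.] n 156 med [0.6665 0.0513 0.0413] min [0.662 0.025 0.01 ] max [0.686 0.077 0.062]
top green px [293. 161.] n 78 med [ 0.6364 -0.034   0.0338] min [ 0.633 -0.057  0.008] max [ 0.651 -0.02   0.047]
top lid px [252. 131.] n 368 med [0.6905 0.0524 0.0793] min [0.668 0.029 0.055] max [0.714 0.077 0.084]
top lid px [295. 150.] n 202 med [ 0.6542 -0.0388  0.0584] min [ 0.638 -0.056  0.049] max [ 0.671 -0.024  0.064]
```

View pics/crop0.png

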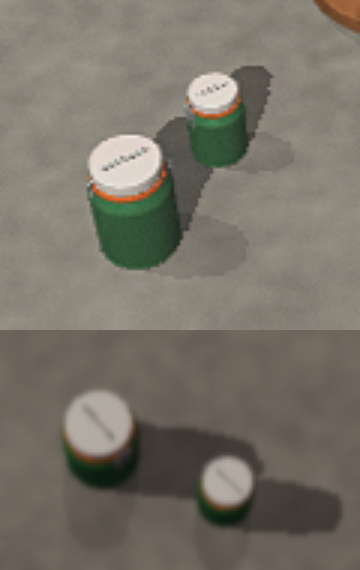

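The larger jar is px side (174,207), top (253,133): about 50 mm wide lid, top at z≈0.08, centre ≈ (0.692, 0.053), which matches 56×80 mm. The smaller one has its top at 0.062 and is the decoy. The knobs sit about 85 mm from their axes, so they agree. Next I'll push the right turntable.

```bash
cat >> h.py <<'E'
L=dict(c=np.array([.485,.248]),k=np.array([.4195,.1955]))
R=dict(c=np.array([.5285,-.2475]),k=np.array([.4445,-.2345]))
def plan(T,sgn,turn=.65,off=.0215,z=.042):
    a=np.arctan2(*(T['k']-T['c'])[::-1]); m=a+sgn*turn/2
    e=np.array([np.cos(m),np.sin(m)]); t=sgn*np.array([-e[1],e[0]])
    rad=.085*np.cos(turn/4)   # chord mean line
    mid=T['c']+e*.083
    h=.085*np.sin(turn/2)
    s=mid-t*(h+off); g=mid+t*(h-off+.004)
    Rs=[]
    for q in(1,-1):
        x=np.r_[q*t,0]; zz=np.array([0,0,-1.]); Rs.append(np.c_[x,np.cross(zz,x),zz])
    return np.r_[s,z],np.r_[g,z],Rs
E
python3 - <<'E'
from h import *
for nm,T in(('R',R),('L',L)):
  for s in(1,-1):
    a,b,Rs=plan(T,s)
    for M in Rs: 
        q1=robot.ik(a+[0,0,.1],M); q2=robot.ik(b,M)
        print(nm,s,a.round(3),b.round(3),None if q1 is None else np.round(q1),None if q2 is None else np.round(q2))
E
```

```text
R 1 [ 0.438 -0.214  0.042] [ 0.448 -0.271  0.042] [ -3.   7. -29.   0. -54.  13.] [-10.  18. -31.   0. -41.  20.]
R 1 [ 0.438 -0.214  0.042] [ 0.448 -0.271  0.042] [  -3.    7.  -29.    0.  -54. -167.] [ -10.   18.  -31.    0.  -41. -160.]
R -1 [ 0.432 -0.252  0.042] [ 0.459 -0.201  0.042] [ -8.   8. -28.   0. -54. 160.] [ -1.  16. -34.   0. -40. 154.]
R -1 [ 0.432 -0.252  0.042] [ 0.459 -0.201  0.042] [ -8.   8. -28.   0. -54. -20.] [ -1.  16. -34.   0. -40. -26.]
L 1 [0.399 0.204 0.042] [0.448 0.173 0.042] [ 52.   3. -34.   0. -53.   5.] [ 45.  14. -37.   0. -39.  13.]
L 1 [0.399 0.204 0.042] [0.448 0.173 0.042] None [  45.   14.  -37.    0.  -39. -167.]
L -1 [0.424 0.174 0.042] [0.404 0.229 0.042] [ 47.   4. -33.   0. -53. 153.] [ 54.  13. -39.   0. -38. 146.]
L -1 [0.424 0.174 0.042] [0.404 0.229 0.042] [ 47.   4. -33.   0. -53. -27.] [ 54.  13. -39.   0. -38. -34.]
```

```bash
python3 - <<'E'
from h import *
a,b,Rs=plan(R,1,off=.0285)
robot.move_gripper(0.0)
robot.goto(a+[0,0,.1],Rs[0])
robot.servo_line(a,speed=.15)
print(robot.read_t(),robot.read_position(),robot.read_force())
p,d=grab("side","s1.png");q,_=grab("top","t1.png")
A=cv2.resize(p[60:190,200:360],None,fx=4,fy=4);B=cv2.resize(q[180:290,330:460],None,fx=4,fy=4)
cv2.imwrite("pics/c1.png",cv2.cvtColor(A,cv2.COLOR_RGB2BGR));cv2.imwrite("pics/c1t.png",cv2.cvtColor(B,cv2.COLOR_RGB2BGR))
E
```

```text
4.0583 [ 0.43769115 -0.2071737   0.04247308] [ 0.15963208 -0.8529838  -0.03268713]
```

View pics/c1.png

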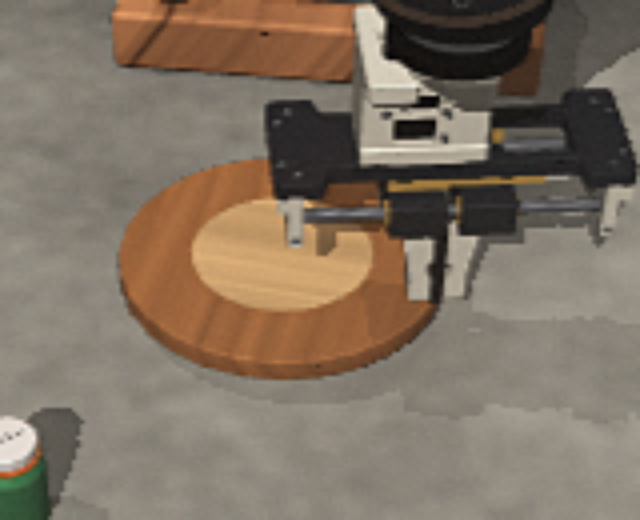

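View pics/c1t.png

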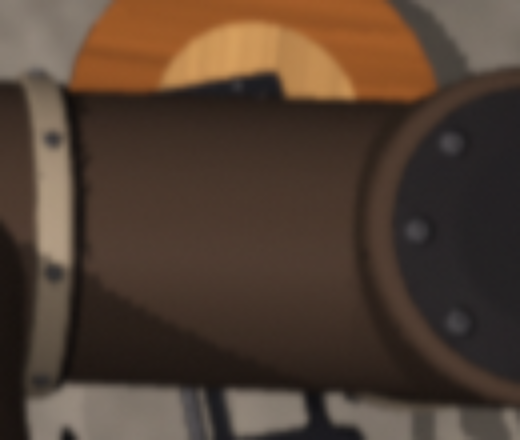

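The side crop shows the shut fingers beside the rim at about side px (307,130), standing in front of the knob with no contact force. Now I'll make the push.

```bash
cat >> h.py <<'E'
def knob(n,p,d,T):
    W=unproj(n,d); hsv=cv2.cvtColor(p,cv2.COLOR_RGB2HSV).astype(int)
    m=(hsv[...,0]>108)&(hsv[...,0]<130)&(hsv[...,1]>120)&(hsv[...,2]>60)&(W[...,2]>.035)
    rr=np.hypot(*(np.moveaxis(W[...,:2]-T['c'],-1,0))); m&=(rr<.105)
    if m.sum()<8: return None
    c=np.nanmedian(W[m],0)[:2]-T['c']; k=T['k']-T['c']
    ang=np.arctan2(k[0]*c[1]-k[1]*c[0],k@c)
    return round(float(ang),3),int(m.sum()),round(float(np.hypot(*c)),4)
def push(T,sgn,M,tag,off=.0285,turn=.65):
    a,_,_=plan(T,sgn,turn=turn,off=.0215); _,b,_=plan(T,sgn,turn=turn,off=.0175)
    robot.servo_line(a,speed=.04); print('contact f',robot.read_force())
    robot.servo_line(b,speed=.18); f=robot.read_force(); print('t',robot.read_t(),'end f',np.round(f,2), robot.read_position()-b)
    fr=[]
    for i in range(4):
        t=robot.read_t(); p,d=grab("side","%s_%d.png"%(tag,i)); fr.append(p); print(round(t,2),knob("side",p,d,T))
    t=(b-a)/np.linalg.norm(b-a)
    robot.servo_line(robot.read_position()-.012*t,speed=.1)
    robot.servo_line(robot.read_position()+[0,0,.1],speed=.2)
    t=robot.read_t(); p,d=grab("side","%s_4.png"%tag); print(round(t,2),knob("side",p,d,T)); fr.append(p)
    robot.dwell(.5)
    t=robot.read_t(); p,d=grab("side","%s_5.png"%tag); print(round(t,2),knob("side",p,d,T)); fr.append(p)
    return fr
E
python3 - <<'E'
from h import *
a,b,Rs=plan(R,1)
fr=push(R,1,Rs[0],"R")
g=[cv2.resize(f[80:170,200:340],None,fx=1.8,fy=1.8) for f in fr]
cv2.imwrite("pics/Rm.png",cv2.cvtColor(np.vstack([np.hstack(g[:3]),np.hstack(g[3:])]),cv2.COLOR_RGB2BGR))
E
```

```text
contact f [-0.0266624   0.71364455 -0.65340632]
t 4.9833 end f [-0.15 -0.17 -0.51] [-0.00049944 -0.00020167 -0.0003172 ]
4.98 None
5.03 None
5.08 None
5.13 None
6.11 (0.692, 77, 0.0806)
6.66 (0.689, 76, 0.0806)
```

View pics/Rm.png

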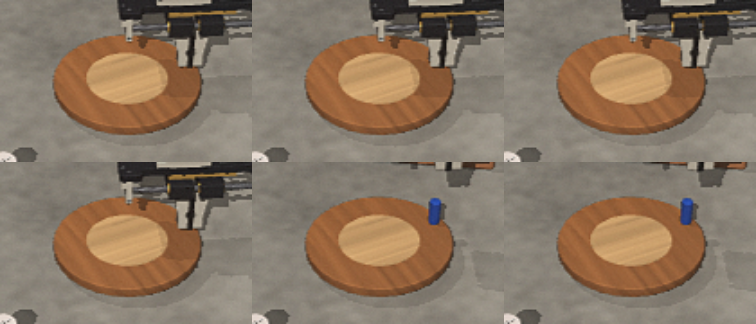

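The right turntable stopped at 0.69 rad as the push ended and stayed there (knob at side px ≈ (302,117) in both later frames), so it binds. Now I'll push the left one, clockwise so that the knob stays visible.

```bash
python3 - <<'E'
from h import *
a,b,Rs=plan(L,-1,off=.0285); M=Rs[1]
robot.goto(a+[0,0,.1],M)
robot.servo_line(a,speed=.15)
print(robot.read_t(),robot.read_position()-a)
p,d=grab("side","s2.png"); print(knob("side",p,d,L))
fr=push(L,-1,M,"L")
g=[cv2.resize(f[230:384,190:360],None,fx=1.5,fy=1.5) for f in [p]+fr[1:]]
cv2.imwrite("pics/Lm.png",cv2.cvtColor(np.vstack([np.hstack(g[:3]),np.hstack(g[3:])]),cv2.COLOR_RGB2BGR))
E
```

```text
9.1083 [5.27590124e-04 1.44333487e-05 4.72475119e-04]
(-0.041, 132, 0.0794)
contact f [-0.4075119  -0.6835625   0.33365009]
t 9.9833 end f [0.38 0.47 0.2 ] [-3.34247745e-04  4.24282575e-04 -2.25355475e-05]
9.98 (-1.708, 92, 0.0888)
10.03 (-1.89, 86, 0.0892)
10.08 (-2.076, 90, 0.0891)
10.13 (-2.258, 83, 0.0896)
11.11 None
11.66 (-0.668, 127, 0.0816)
```

View pics/Lm.png

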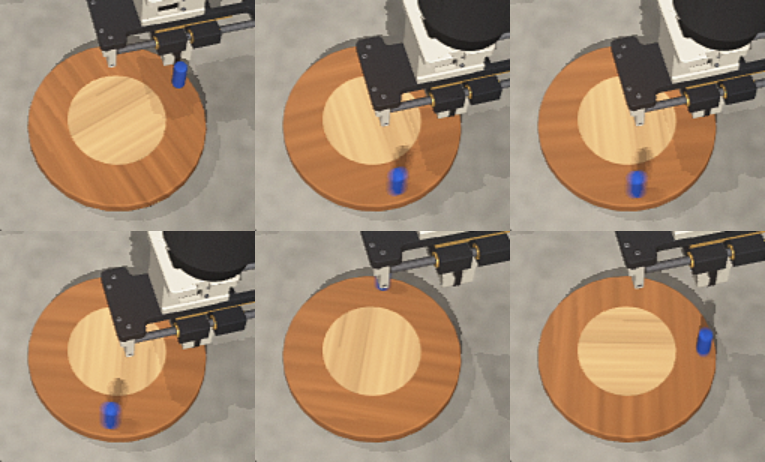

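The left turntable ran on through more than a full turn after the push (−1.7, −1.9, −2.1, −2.3, then about −6.95 rad), so it is the free one. Next I'll look at the jar's clip and the turntable's rest state.

```bash
python3 - <<'E'
from h import *
p,d=grab("side","s3.png");q,e=grab("top","t3.png")
print(robot.read_t(),knob("side",p,d,L))
measure("side",p,d);measure("top",q,e)
A=cv2.resize(p[170:240,140:225],None,fx=6,fy=6,interpolation=cv2.INTER_CUBIC);B=cv2.resize(q[105:175,225:310],None,fx=6,fy=6,interpolation=cv2.INTER_CUBIC)
im=np.hstack([A,B]); im=cv2.resize(im,(800,int(im.shape[0]*800/im.shape[1])))
im=np.clip(im.astype(float)*1.4,0,255).astype(np.uint8)
cv2.imwrite("pics/jar.png",cv2.cvtColor(im,cv2.COLOR_RGB2BGR))
for deg in range(-90,90,20):
    x=np.array([np.sin(np.radians(deg)),-np.cos(np.radians(deg)),0]);
    o=[]
    for s in(1,-1):
        y=s*np.array([np.cos(np.radians(deg)),np.sin(np.radians(deg)),0]); z=np.array([0,0,-1.]); M=np.c_[np.cross(y,z),y,z]
        for pt in([.69,.0525,.021],[.485,.248,.052]):
            k=robot.ik(pt,M); o.append(None if k is None else np.round(k)[[0,5]])
    print(deg,o)
E
```

```text
11.8083 (-0.781, 130, 0.0823)
side blue px [301. 107.] n 81 med [ 0.4589 -0.2888  0.0545] min [ 0.452 -0.301  0.034] max [ 0.466 -0.285  0.069]
side blue px [319. 309.] n 136 med [0.403  0.2566 0.0629] min [0.393 0.223 0.03 ] max [0.41  0.261 0.069]
side disc px [267. 126.] n 3203 med [ 0.5351 -0.2355  0.0311] min [ 0.452 -0.349  0.024] max [ 0.63  -0.147  0.036]
side disc px [266. 315.] n 9949 med [0.4879 0.2608 0.0313] min [0.39  0.148 0.024] max [0.587 0.348 0.036]
  hullcirc ((0.5316465497016907, -0.24803709983825684), 0.10169666260480881) (array([ 0.53451457, -0.24651289]), np.float64(0.09759357714928125))
  hullcirc ((0.4882758855819702, 0.24859069287776947), 0.10051217675209045) (array([0.48768946, 0.2487146 ]), np.float64(0.09944250922351952))
side green px [203. 186.] n 285 med [ 0.6521 -0.0233  0.0266] min [ 0.638 -0.045  0.002] max [ 0.675 -0.018  0.05 ]
side green px [176. 216.] n 592 med [0.685  0.0742 0.038 ] min [0.667 0.043 0.003] max [0.717 0.081 0.065]
side lid px [274.  20.] n 63 med [ 0.5546 -0.6376  0.1032] min [ 0.532 -0.645  0.083] max [ 0.585 -0.63   0.11 ]
si
[... 1580 characters left out ...]
48., -138.])]
-70 [array([20., 90.]), array([48., 62.]), array([ 20., -90.]), array([  48., -118.])]
-50 [array([ 20., 110.]), array([48., 82.]), array([ 20., -70.]), array([ 48., -98.])]
-30 [array([ 20., 130.]), array([ 48., 102.]), array([ 20., -50.]), array([ 48., -78.])]
-10 [array([ 20., 150.]), array([ 48., 122.]), array([ 20., -30.]), array([ 48., -58.])]
10 [array([ 20., 170.]), array([ 48., 142.]), array([ 20., -10.]), array([ 48., -38.])]
30 [array([  20., -170.]), array([ 48., 162.]), array([20., 10.]), array([ 48., -18.])]
50 [array([  20., -150.]), None, array([20., 30.]), array([48.,  2.])]
70 [array([  20., -130.]), array([  48., -158.]), array([20., 50.]), array([48., 22.])]
```

View pics/jar.png

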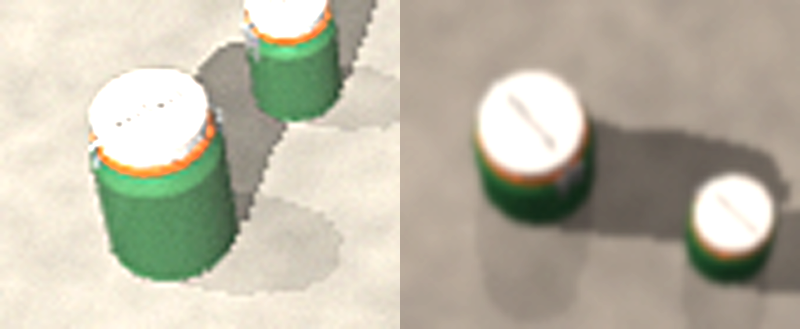

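In the crop, the wire clip sits on the (−x,−y)/(+x,+y) sides of the larger jar (crop px (95,160) and (570,175)). I'll grip across it with the jaw axis at −40°, which also clears the smaller jar.

```bash
cat >> h.py <<'E'
def grot(deg,s=-1):
    r=np.radians(deg); y=s*np.array([np.cos(r),np.sin(r),0]); z=np.array([0,0,-1.]); return np.c_[np.cross(y,z),y,z]
J=np.array([.691,.053])
E
python3 - <<'E'
from h import *
M=grot(-40)
robot.servo_line(robot.read_position()+[0,0,.03],speed=.2)
robot.move_gripper(1.0)
robot.goto(np.r_[J,.15],M)
robot.servo_line(np.r_[J,.021],speed=.12)
print(robot.read_t(),robot.read_position(),robot.read_force())
p,d=grab("side","s4.png"); print(knob("side",p,d,L))
A=cv2.resize(p[90:260,80:300],None,fx=3,fy=3);cv2.imwrite("pics/c4.png",cv2.cvtColor(A,cv2.COLOR_RGB2BGR))
E
```

```text
16.025 [0.69167958 0.05318909 0.02196353] [-0.18389824  0.15152274 -0.44783684]
(1.02, 126, 0.0796)
```

View pics/c4.png

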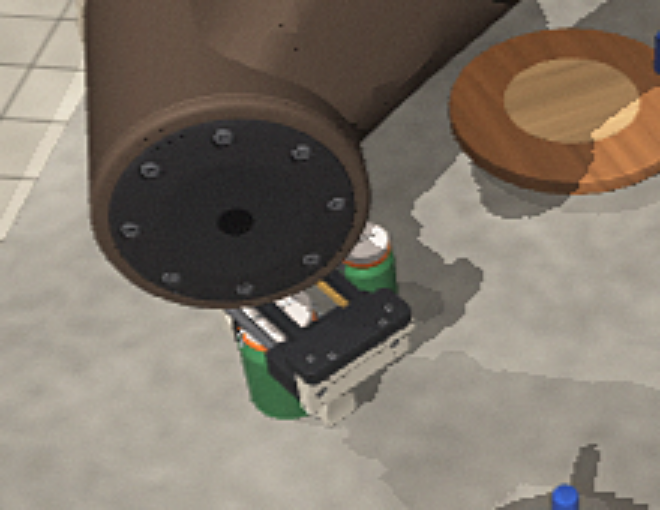

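The fingers straddle the larger jar (side px ≈ (175,215)), and the smaller one stands untouched behind at (203,175). Now I'll grip and lift it.

```bash
python3 - <<'E'
from h import *
robot.move_gripper(0.0)
w=robot.read_grip_width(); print('w',w*88,robot.read_position())
robot.servo_line(robot.read_position()+[0,0,.10],speed=.12)
print('w',robot.read_grip_width()*88,robot.read_force(),robot.read_t())
M=grot(-40)
robot.goto([.485,.248,.15],M)
robot.dwell(.3)
p,d=grab("side","s5.png"); print(robot.read_t(),knob("side",p,d,L)); q,e=grab("top","t5.png"); 
robot.dwell(.7)
p2,d2=grab("side"); print(robot.read_t(),knob("side",p2,d2,L))
cv2.imwrite("pics/c5.png",cv2.cvtColor(cv2.resize(p2[180:384,140:400],None,fx=2.5,fy=2.5),cv2.COLOR_RGB2BGR))
E
```

```text
w 55.61148639863551 [0.69136932 0.05288712 0.02123922]
w 55.45033559365405 [-0.27973474  0.01619509 -4.44785365] 17.6917
19.1417 None
19.9417 None
```

View pics/c5.png

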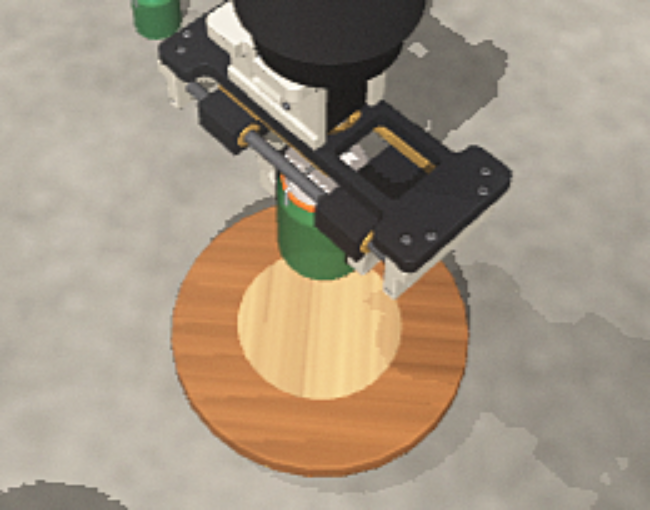

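The jar is held between the pads and is upright at side px (266,275). The gripper hides the knob, so I'll step aside to find it and check that the disc has stopped.

```bash
python3 - <<'E'
from h import *
robot.servo_line([.62,.06,.17],speed=.25)
for i in range(2):
    p,d=grab("side","s6_%d.png"%i); print(robot.read_t(),knob("side",p,d,L),robot.read_grip_width()*88); robot.dwell(.6)
W=unproj("side",d); hsv=cv2.cvtColor(p,cv2.COLOR_RGB2HSV).astype(int)
measure("side",p,d)
E
```

```text
21.075 (0.952, 127, 0.0797) 55.435534154734405
21.725 (0.952, 130, 0.0796) 55.35474679574239
side blue px [301. 107.] n 65 med [ 0.4591 -0.2892  0.0558] min [ 0.452 -0.301  0.032] max [ 0.465 -0.284  0.069]
side blue px [271. 260.] n 131 med [0.4894 0.1685 0.0601] min [0.483 0.157 0.034] max [0.497 0.172 0.07 ]
side disc px [273. 124.] n 2993 med [ 0.5216 -0.2462  0.0312] min [ 0.432 -0.348  0.024] max [ 0.63  -0.147  0.035]
side disc px [267. 315.] n 10095 med [0.4862 0.2599 0.0313] min [0.389 0.15  0.024] max [0.587 0.348 0.036]
  hullcirc ((0.5311418771743774, -0.2475646734237671), 0.10188493877649307) (array([ 0.53036135, -0.24757646]), np.float64(0.09981721053798141))
  hullcirc ((0.4875113070011139, 0.2483440637588501), 0.10051704198122025) (array([0.48771728, 0.24877324]), np.float64(0.0994919664804438))
side green px [200. 175.] n 714 med [0.6299 0.0849 0.1709] min [ 0.596 -0.052  0.001] max [0.675 0.128 0.245]
side lid px [314.  44.] n 687 med [ 0.436  -0.5934  0.056 ] min [ 0.376 -0.648  0.044] max [ 0.495 -0.519  0.066]
```

View pics/s6_1.png

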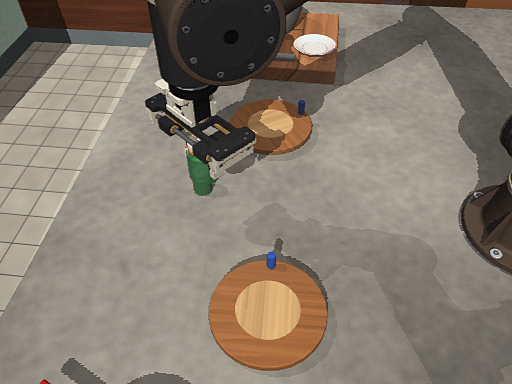

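The disc is at rest: two frames 0.65 s apart agree, with the knob at side px (271,260), or (0.488,0.163). It lies well off the jaw axis, so I can place the jar now.

```bash
python3 - <<'E'
from h import *
C=[.4855,.2485]
robot.servo_line(C+[.17],speed=.2)
robot.servo_line(C+[.056],speed=.08)
robot.dwell(.2); f0=robot.read_force(); print(f0,robot.read_position())
for z in(.054,.053,.052,.051,.050):
    robot.servo_line(C+[z],speed=.01); robot.dwell(.1); f=robot.read_force(); print(z,robot.read_position()[2],f.round(2) if hasattr(f,'round') else f)
    if f[2]-f0[2]>2: break
p,d=grab("side","s7.png"); print(robot.read_t())
cv2.imwrite("pics/c7.png",cv2.cvtColor(cv2.resize(p[180:384,140:400],None,fx=2.5,fy=2.5),cv2.COLOR_RGB2BGR))
E
```

```text
[ 0.61688266 -0.79475771 -2.90766895] [0.48563586 0.24865961 0.05634994]
0.054 0.05396979762145626 [ 0.6   0.54 -3.72]
0.053 0.05298077690875474 [-0.19 -0.03 -3.6 ]
0.052 0.0519817584081236 [-0.8  -0.09 -4.41]
0.051 0.05119196289882709 [ 0.14 -0.31 -1.22]
0.05 0.051127296486238774 [-4.51 -1.96  9.32]
27.3083
```

View pics/c7.png

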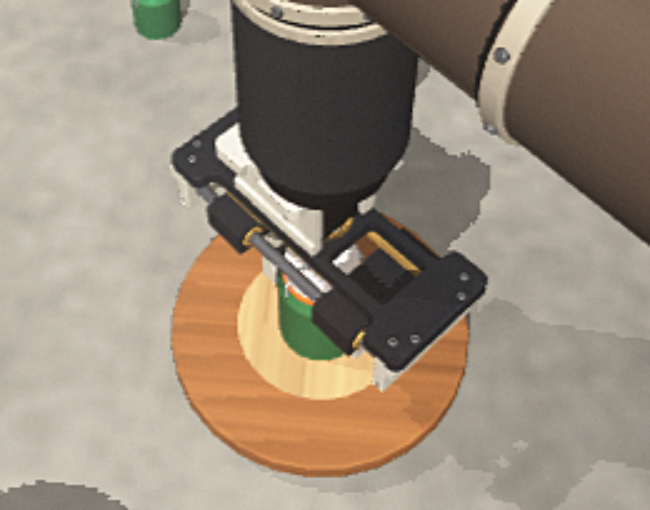

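The jar stands on the inlay (side px ≈ (266,310)), and contact came at z=0.0512 as predicted. I'll release the pressure and open the gripper.

```bash
python3 - <<'E'
from h import *
C=[.4855,.2485]
robot.servo_line(C+[.0512],speed=.02); robot.dwell(.2); print(robot.read_force())
robot.move_gripper(0.9); robot.dwell(.2)
robot.servo_line(C+[.18],speed=.1)
robot.goto([.60,.0,.25],grot(-40))
for i in range(2):
    p,d=grab("side","s8_%d.png"%i); q,e=grab("top","t8_%d.png"%i); print(robot.read_t(),knob("side",p,d,L)); robot.dwell(.6)
measure("side",p,d);measure("top",q,e)
cv2.imwrite("pics/c8.png",cv2.cvtColor(np.hstack([cv2.resize(p[200:384,180:360],(400,409)),cv2.resize(q[170:300,100:227],(400,409))]),cv2.COLOR_RGB2BGR))
E
```

```text
[-1.76756661  0.1639881   0.22760526]
31.2417 (0.952, 65, 0.0816)
31.9417 (0.951, 68, 0.0818)
side blue px [301. 107.] n 80 med [ 0.459  -0.2889  0.0556] min [ 0.452 -0.301  0.031] max [ 0.466 -0.285  0.07 ]
side blue px [271. 256.] n 60 med [0.4899 0.1654 0.0661] min [0.483 0.157 0.058] max [0.497 0.171 0.069]
side disc px [271. 126.] n 3247 med [ 0.5271 -0.2323  0.0311] min [ 0.432 -0.349  0.024] max [ 0.629 -0.147  0.036]
side disc px [267. 318.] n 8534 med [0.4838 0.2712 0.0313] min [0.389 0.15  0.024] max [0.587 0.348 0.036]
  hullcirc ((0.5305572152137756, -0.24779056012630463), 0.10163988918066025) (array([ 0.53127162, -0.24717409]), np.float64(0.09990409268245631))
  hullcirc ((0.48747166991233826, 0.24832022190093994), 0.10062788426876068) (array([0.4877524, 0.24874  ]), np.float64(0.09950068161509394))
side green px [203. 186.] n 282 med [ 0.652  -0.0232  0.0271] min [ 0.638 -0.044  0.001] max [ 0.674 -0.016  0.049]
side green px [268. 310.] n 697 med [0.484  0.2727 0.0703] min [0.459 0.243 0.032] max [0.513 0.278 0.096]
side lid px [314.  44.] n 651 med [ 0.4362 -0.5934  0
[... 751 characters left out ...]
2611 med [0.5037 0.1998 0.0293] min [0.394 0.148 0.024] max [0.581 0.28  0.035]
  hullcirc ((0.5268380641937256, -0.24785082042217255), 0.10024292767047882) (array([ 0.52638849, -0.24779942]), np.float64(0.09927624773429507))
  hullcirc ((0.48527127504348755, 0.24196940660476685), 0.09932764619588852) (array([0.4828639 , 0.24783648]), np.float64(0.09912823250878278))
top green px [295. 161.] n 61 med [ 0.6352 -0.0381  0.034 ] min [ 0.566 -0.056  0.01 ] max [ 0.643 -0.013  0.332]
top green px [170. 228.] n 22 med [0.4811 0.2217 0.0636] min [0.427 0.09  0.049] max [0.496 0.225 0.655]
top lid px [299. 152.] n 97 med [ 0.6482 -0.0469  0.0582] min [ 0.637 -0.058  0.047] max [ 0.666 -0.032  0.063]
```

View pics/c8.png

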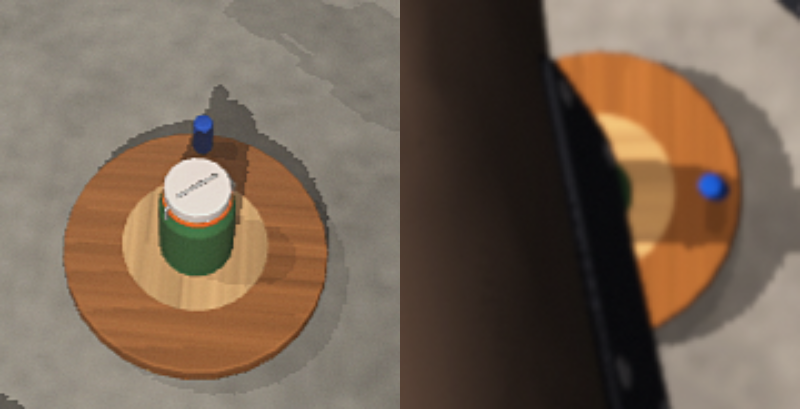

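The jar stands upright on the inlay (crop (197,215)). In the same side view its centre is about (0.486,0.250) and the disc's is (0.488,0.249), so they agree to about 2 mm. The disc is still, and nothing touches the jar.

```bash
python3 - <<'E'
from h import *
robot.job_done(); print(robot.read_t())
E
```

```text
the job is handed in; nothing more can be done
the job is handed in; nothing more can be done
```

The larger lever-top jar stands upright in the middle of the free-running turntable, the left one at (0.485, 0.248). I let go of it and handed the job in at about 32.5 s.

- **Which one binds:** I pushed the right turntable by its knob and it stopped dead at 0.69 rad (0.689 half a second later). After a similar push, the left one ran on for more than a full turn, so it is the free one. Its knob had already left the finger and was 1.7 rad round when the push ended.
- **Placing:** I picked up the jar only after both pushes and waited for the left disc to stop. I lowered the jar until it touched at the expected height and opened the gripper.
- **Last checks:** in the side view, the jar's centre is about 2 mm from the disc's. The disc was still over 0.7 s, the smaller jar had not moved, and the arm was clear.
- **Disagreements:** the two cameras differ by about 5 mm in x, so I used their average. The arm blocked most of the final top view, so the final centring check comes from the side camera only. One lowering step pressed the jar down with a reading of about 9 N before I backed off; this was within the limits.

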